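Clear the offcuts and set the rotary stop

ROBOT

A 7-joint arm with a two-finger parallel gripper is mounted at the origin on the work surface. World frame = base frame: x ahead of the robot, y to its left, z up, the work surface at z = 0. Lengths are in m, angles in rad, forces in N, time in s.
With the tool pointing down it reaches from about 0.425 to 0.95 m from the base axis. Payload 4.7 kg.
Tool frame: the origin (TCP) lies at the very end of the fingers, on their centre line; the grasp point (between the pads) lies 19 mm behind it; y points along the fingers, z is the direction in which the jaws open and shut, and the axes are right-handed (so a half turn about y gives the same grasp; the last joint's range is limited). The gripper opens to 85 mm and grips with 20 to 120 N. Pads are 22 mm wide; open, the fingers measure 114 mm over their backs; the gripper's body (76 mm by 85 mm) begins 54 mm behind the grasp point. The pads swing forward as they close: fully open they stand 13 mm farther back than shut.
Start: joints at [-1.15, 0.469, -0.049, 1.532, 0.024, 1.141, -0.082], TCP at [0.293, 0.608, 0.207] pointing down, gripper open.
Joint ranges: [-2.59, 2.59], [-0.33, 1.99], [-1.39, 1.29], [0.1, 2.45], [-1.04, 4.18], [0.21, 1.99], [-2.66, 2.66]. Speed limits (rad/s): [2.57, 2.57, 3.14, 3.14, 3.14, 3.14, 3.14].

INTERFACE

Orientations are given as a 3x3 rotation matrix whose columns are the frame's x, y, z axes.
In Python, from workcell import arm, vision, nets gives the robot as it stands. The module is installed in compiled form; this text tells all that it offers.
- The arm moves only by the tool play_rows, never from a script. Its argument "rows" is a list of rows, each a list of 4 numbers: the shift along the world's x, y, z in mm, then the turn about the world's z in rad. A call has exactly 8 rows; each row shifts and turns the pose as measured when the row begins; what a row does not reach is not made up. A row lasts 1/8 s, in which the tool goes at most 62.5 mm and 10.7 degrees, less where a joint would pass 70% of its speed; a pose out of reach is approached as far as the arm can. A call with a gripper value outside its range is refused whole. "claw" is the finger opening in mm, from 0 to 85.4, set as the call begins (left out, the last holds). The fingers move at their own pace and stop on an object; "newtons" is the grip in N (left out, the last holds). Time passes only in rows, so rows that do not move let the fingers close, or fill a call up. It gives the time, the measured TCP pose, the force and the opening at its end, in the units of the state.
- arm.observe(): the state, without advancing time (a new reading comes with each control period).
- vision.snapshot(name): name is "scene" or "top" or "wrist"; returns a dict with "frame" (384x512x3 uint8, red, green, blue), "fx", "fy", "cx", "cy" (pixels), "dist" ([k1, k2, p1, p2, k3] as OpenCV has them; the pictures are not rectified), "R" (3x3) and "t" (3): a world point X has camera coordinates R X + t; the wrist camera has in their place "T_tool_cam" (4x4, takes a point from camera to tool coordinates, whose origin is the TCP and whose axes are the tool frame's). Camera axes: x right, y down, z forward; pixel columns grow to the right and rows downward; lengths in m; the calibration is good to about 2 mm. A picture is of the moment at which its call begins: read the wrist's pose just before it. There is no depth.
- arm.sign_off(): hands the job in, once; it reports no verdict.
Trained networks look in a picture, given as the dict that the camera call returned (one of the last four; its "shot" number tells which), for a name from the list of things; names that differ only in an ending like _2 or _b are one class to them, and where a whole thing is asked for, a point or a joint stands for the part that bears it (a point fixed in the world has none). Each returns a list of dicts, best first, with "conf" (0 to 1); they miss things now and then, are a little off and sometimes report something else, mostly with a low value. They report only what shows in the picture. A call takes as long as a camera call. They do not tell look-alikes from the thing itself.
- nets.recognise(picture, label): "bbox" ([left, top, right, bottom] in pixels, round what is visible of it).
- nets.masks_of(picture, label): "region" (384x512 bool, what is visible of it) and "bbox" ([left, top, right, bottom] in pixels, round what is visible of it).
- nets.tip_of(picture, label): "location" ([column, row] in pixels: a listed point, or the origin of a listed thing).
The state is a dict: "time_s": time; "joint_positions": joint angles; "qd": joint speeds; "joint_torque": joint torques, N m; "tcp_pos": TCP position; "tcp_rot": TCP orientation; "contact_force": force on the tool from outside, world axes, zero at the start; "torque": the same for the moment, N m; "width": finger opening in m.
Only numpy, scipy, OpenCV 4.12 (cv2) and the standard library are available. Lean on these libraries where they do the work, as an engineer would, in place of code of your own. Each camera call takes 0.05 s, during which the arm holds its last target.

TASK

Hold the pusher by its handle and sweep all four steel offcuts off the working area into the three-sided scrap bay, touching them with the pusher only, never the fingers, and leave the pusher standing upright on the table. With the area clear, grip the black bar on the rotary stop and turn it clockwise (seen from above), counting clicks, to the third stop from where it stands, not running past it. Finish there still gripping the bar firmly, holding the stop for the welder without letting go; leave everything else on the table where it is.

Things in the scene. Friction and masses are not known exactly. Their poses are not given: they have to be found in the camera images.
- pusher: Pusher, 350 g: aluminium blade 160 mm long (x axis), 6 mm thick, 35 mm high, standing by itself on the table, with an end plate across each end reaching 28 mm to both sides along y (H-shaped from above, 164 mm over all, 152 mm clear inside, same both ways round). It starts between the rotary stop and the offcuts. Origin at the middle of its underside, z up.
- pusher_handle (a point): The pusher's upright wooden handle in the middle of the blade, 26 mm (along the blade, x) by 24 mm (y), free to grip from 47 to 135 mm above the table. This point is on its axis, 100 mm above the pusher's underside.
- bay: Scrap bay: fixed three-sided steel fence 50 mm high, 6 mm thick, no floor of its own (pieces slide in on the table). Inside 200 mm wide (x axis), 120 mm deep (y axis). Origin on the table at the centre of the inside; the back wall is at y = +60 mm. A flange 4 mm thick, 136 mm from the centre at most, runs outside each side wall. x axis within 0.15 rad of the world's x.
- bay_mouth (a point): Middle of the bay's open side, on the table, at y = -60 mm of the bay; axes as the bay's. The pusher fits in through it. The offcuts lie in front of it, 90 to 185 mm out (-y) and within 45 mm either side of the middle.
- offcut1_mid (a point): Offcut of square steel tube, 30 by 30 mm, 36 mm long. It lies loose on the table in front of the bay's open side, any way round; it is light enough (70 to 250 g) to slide before the pusher. The point is at its centre, half-way up.
- offcut2_mid (a point): A second offcut of square tube, 30 by 30 mm, 36 mm long. It lies loose on the table in front of the bay's open side, any way round; it is light enough (70 to 250 g) to slide before the pusher. The point is at its centre, half-way up.
- offcut3_mid (a point): Offcut of solid steel bar, 32 by 28 mm, 28 mm high. It lies loose on the table in front of the bay's open side, any way round; it is light enough (70 to 250 g) to slide before the pusher. The point is at its centre, half-way up.
- offcut4_mid (a point): Offcut of angle iron, 36 by 34 mm, 35 mm high. It lies loose on the table in front of the bay's open side, any way round; it is light enough (70 to 250 g) to slide before the pusher. The point is at its centre, half-way up.
- grip_bar_mid (a point): Grip bar of the rotary stop: upright black bar 50 mm long (x axis), 14 mm thick (y axis), from 61 to 99 mm above the table, on a steel turret disc 80 mm across with its top at 61 mm. This point is on the vertical turning axis, 83 mm above the table; z up.
- rod_pin (a point): Top of the pin, 16 mm thick, 63 mm above the table, at the end of the stop rod: a steel rod 12 mm thick, its top 60 mm above the table, running from the turret along the grip bar's -x; this point is 150 mm from the turning axis and swings with the turret. At the start it lies towards the robot from the axis, within 0.3 rad of the world's -x.
- stop_base: Fixed round housing of the rotary stop, 110 mm across, 45 mm high; origin under the turning axis. Six white lines on its rim mark the stops (start and five more).
- turret (a joint): Turn of the rotary stop, rad, growing CLOCKWISE seen from above. Starts at rest in a stop, at 0; clicks into a stop every 0.419 (24 degrees): first 0.419, second 0.838, third 1.257, two more beyond. Between stops the detent resists, then pulls on (0.12 N m at most, plus 0.02 friction); it stays in a stop when left. End walls at -0.05 and 2.14.
- pipe_stub: bystander: short upright pipe, 48 mm across, 45 mm tall; origin at the underside
- pipe_collar: bystander: pipe ring, 56 mm across, 30 mm tall; origin at the underside
- spanner: bystander: 180 mm flat spanner lying beyond the rotary stop on the right; origin at its middle
- spray_can: bystander: grey can, 60 mm across, 160 mm tall; origin at the underside
- pliers: bystander: pliers with black handles, about 145 mm long, lying beyond the middle of the table; origin near the joint
Mind the look-alikes: they are no part of the job. What is shaped like the part that bears offcut2_mid but green is not meant.

How it is judged:
By the outcome, as a careful person would: the job done as asked, in the order asked, and still so for the second after the job is handed in, while the arm keeps its last pose, push and grip.
It also fails if it takes over 64 s, if anything falls off the work surface, if the arm or the gripper's body presses on something with over 40 N, if the wrist force passes 120 N, or if a joint passes its speed limit or range.

## Working session

There is one attempt and no reset: what is moved stays moved. The work goes in short steps, Python scripts to look and compute and a tool call to move; the robot and the scene stay as the last step left them, time stands still between calls to the robot, and variables do not carry over. Pictures are saved under pics/ and viewed, and the job is handed in when it is done.

Besides the shell and the picture viewer there is one more tool, called by a JSON object that holds its "op" and its "data", one argument or row to a line. play_rows: Moves the arm, as the interface text tells. Its arguments: {"type":"object","properties":{"rows":{"type":"array"},"claw":{"type":"number"},"newtons":{"type":"number"}},"required":["rows"]}

```bash
mkdir -p pics
cat > h.py <<'E'
import numpy as np, cv2
from workcell import arm, vision, nets
def save(p,n,sc=1.5):
    f=cv2.cvtColor(p["frame"],cv2.COLOR_RGB2BGR); f=cv2.resize(f,None,fx=sc,fy=sc); cv2.imwrite(f"pics/{n}.png",f)
def K(p): return np.array([[p["fx"],0,p["cx"]],[0,p["fy"],p["cy"]],[0,0,1.]])
def ray(p,uv):
    n=cv2.undistortPoints(np.array([[uv]],float),K(p),np.array(p["dist"],float))[0,0]
    R=np.array(p["R"]);t=np.array(p["t"])
    return -R.T@t, R.T@np.array([n[0],n[1],1.])
def at(p,uv,z):
    c,d=ray(p,uv); return c+d*(z-c[2])/d[2]
def proj(p,X):
    R=np.array(p["R"]);t=np.array(p["t"])
    return cv2.projectPoints(np.array(X,float).reshape(-1,3),cv2.Rodrigues(R)[0],t,K(p),np.array(p["dist"],float))[0][:,0]
E
python3 - <<'E'
from h import *
np.set_printoptions(precision=3,suppress=True)
s=arm.observe(); print(s["time_s"],s["tcp_pos"],s["tcp_rot"],s["width"])
H={'pusher_handle':.1,'pusher':0,'bay':0,'bay_mouth':0,'offcut1_mid':.015,'offcut3_mid':.014,'offcut4_mid':.0175,'grip_bar_mid':.083,'rod_pin':.063,'stop_base':0,'pipe_stub':0,'pipe_collar':0,'spanner':0.003,'spray_can':0,'pliers':.005}
for c in ("top","scene"):
    p=vision.snapshot(c); save(p,c+"0")
    for n,z in H.items():
        for r in nets.tip_of(p,n)[:4]:
            print(c,n,round(r["conf"],2),np.array(r["location"]),at(p,r["location"],z))
E
```

```text
0.0 [0.293 0.607 0.206] [[ 0.901 -0.001  0.435]
 [-0.435 -0.002  0.901]
 [ 0.    -1.    -0.002]] 0.08518387028288678
top pusher_handle 0.7 [113.7 259.8] [0.28  0.335 0.1  ]
top pusher_handle 0.6 [172.6 150.3] [0.605 0.166 0.1  ]
top pusher_handle 0.59 [259.1 168.5] [ 0.547 -0.095  0.1  ]
top pusher 0.82 [257.6 173.5] [ 0.543 -0.094  0.   ]
top offcut1_mid 0.4 [191.8 146.5] [0.631 0.119 0.015]
top offcut3_mid 0.42 [174.1 171.1] [0.552 0.176 0.014]
top offcut3_mid 0.2 [199.1 167.1] [0.564 0.095 0.014]
top offcut4_mid 0.63 [201.3 166.9] [0.564 0.088 0.018]
top grip_bar_mid 0.95 [316.9 187.3] [ 0.49  -0.27   0.083]
top grip_bar_mid 0.65 [258.4 167.5] [ 0.553 -0.094  0.083]
top rod_pin 0.94 [310.7 237.5] [ 0.339 -0.251  0.063]
top stop_base 0.88 [308.8 193.1] [ 0.478 -0.259  0.   ]
top pipe_stub 0.47 [314.6 122.9] [ 0.709 -0.283  0.   ]
top pipe_stub 0.4 [259.8 172.5] [ 0.547 -0.101  0.   ]
top pipe_collar 0.62 [195.  107.1] [0.766 0.111 0.   ]
top spanner 0.7 [362.9 150.7] [ 0.615 -0.437  0.003]
top spanner 0.17 [115.3 259.4] [0.272 0.362 0.003]
top spray_can 0.93 [116.3 259. ] [0.273 0.
[... 651 characters left out ...]
631 0.103 0.015]
scene offcut3_mid 0.56 [312.8 175.2] [0.554 0.185 0.014]
scene offcut4_mid 0.46 [295.6 187.3] [0.547 0.103 0.017]
scene offcut4_mid 0.46 [162.5 207.4] [ 0.302 -0.226  0.017]
scene grip_bar_mid 0.62 [192.4 230.2] [ 0.474 -0.252  0.083]
scene rod_pin 0.76 [164.  209.2] [ 0.346 -0.247  0.063]
scene rod_pin 0.6 [253.6 209.3] [ 0.535 -0.078  0.063]
scene pipe_stub 0.87 [253.6 312.4] [ 0.722 -0.286  0.   ]
scene pipe_collar 0.79 [351.6 225.5] [ 0.754  0.106 -0.   ]
scene spanner 0.68 [173.3 331.6] [ 0.613 -0.452  0.003]
scene spray_can 0.7 [280.1 117.8] [0.274 0.362 0.   ]
scene spray_can 0.26 [343.3 158.1] [0.576 0.333 0.   ]
scene pliers 0.97 [325.5 261.8] [ 0.77  -0.05   0.005]
```

View pics/top0.png

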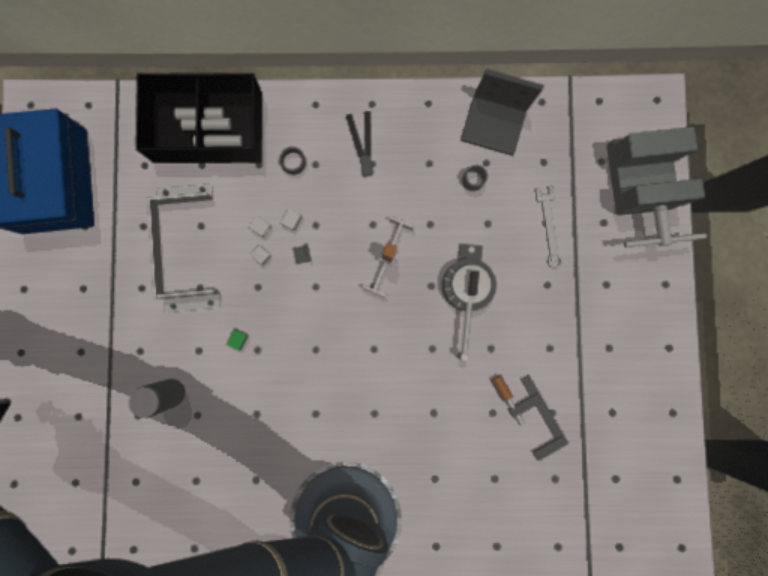

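View pics/scene0.png

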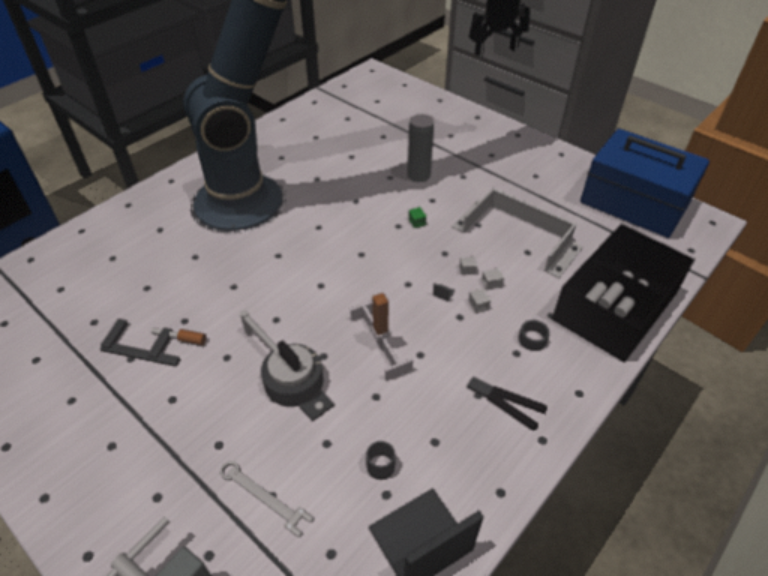

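Run:
```python
from h import *
np.set_printoptions(precision=4,suppress=True)
p=vision.snapshot("top")
f=cv2.cvtColor(p["frame"],cv2.COLOR_RGB2BGR)[115:215,90:290]
cv2.imwrite("pics/crop1.png",cv2.resize(f,None,fx=4,fy=4,interpolation=cv2.INTER_CUBIC))
c,_=ray(p,(200,150)); print("cam",c)
for n in ('bay','pusher','offcut1_mid','offcut3_mid','offcut4_mid','grip_bar_mid','rod_pin'):
    for r in nets.masks_of(p,n)[:4]:
        print(n,round(r["conf"],2),r["bbox"])
        if n=='pusher' and r['conf']>.5:
            m=cv2.minAreaRect(np.argwhere(r["region"])[:,::-1].astype(np.float32)); print(m)
q=vision.snapshot("scene")
f=cv2.cvtColor(q["frame"],cv2.COLOR_RGB2BGR)[110:260,225:415]
cv2.imwrite("pics/crop2.png",cv2.resize(f,None,fx=4,fy=4,interpolation=cv2.INTER_CUBIC))
```

```text
cam [ 0.4012 -0.048   1.276 ]
bay 0.77 [98.8, 121.2, 146.0, 205.3]
pusher 0.53 [242.2, 143.4, 278.6, 197.0]
((258.6234436035156, 170.70765686035156), (15.620296478271484, 51.958465576171875), 22.89055061340332)
offcut3_mid 0.44 [169.3, 164.3, 182.1, 176.5]
grip_bar_mid 0.95 [301.7, 176.1, 326.3, 238.5]
rod_pin 0.72 [303.0, 175.1, 326.8, 234.5]
```

View pics/crop1.png

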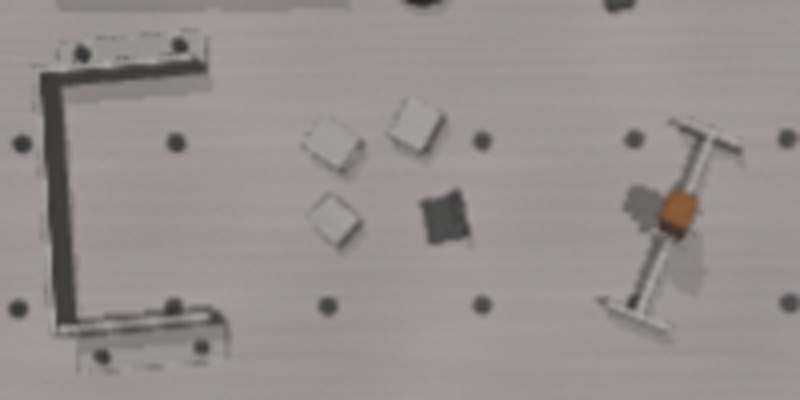

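View pics/crop2.png

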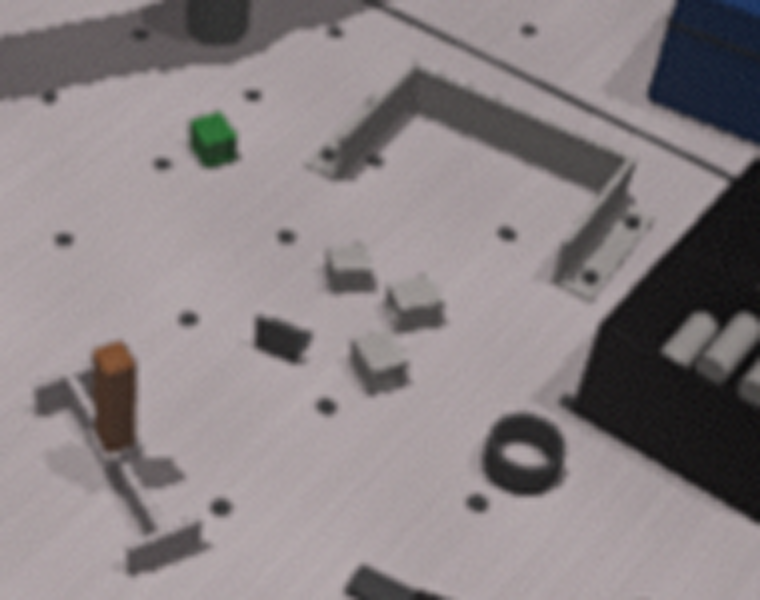

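Run:
```python
from h import *
np.set_printoptions(precision=4,suppress=True)
p=vision.snapshot("top"); q=vision.snapshot("scene")
def cc(u,v,z): return at(p,(u/4+90-.375,v/4+115-.375),z)[:2]
def cs(u,v,z): return at(q,(u/4+225-.375,v/4+110-.375),z)[:2]
print("bay top rim",cc(40,72,.05),cc(57,332,.05),cc(205,62,.05),cc(218,314,.05))
print("bay scene rim",cs(418,67,.05),cs(634,160,.05),"mouth near-bottom outer",cs(335,178,0),cs(553,280,0))
print("oc top",[cc(*a) for a in((336,143,.03),(417,125,.03),(336,219,.03),(445,218,.035))])
print("oc sc",[cs(*a) for a in((349,252,.03),(416,290,.03),(380,350,.03))])
print("plate centre top",cc(706,137,.035),cc(634,315,.035))
print("handle top",cc(680,207,.135),cs(113,356,.135))
for n in('grip_bar_mid','rod_pin'): pass
```

```text
bay top rim [0.6713 0.4043] [0.4662 0.3866] [0.6786 0.2751] [0.4791 0.2623]
bay scene rim [0.4727 0.3857] [0.6748 0.4036] mouth near-bottom outer [0.4753 0.2696] [0.6796 0.2887]
oc top [array([0.6166, 0.1751]), array([0.6307, 0.1103]), array([0.5554, 0.1746]), array([0.5549, 0.0873])]
oc sc [array([0.5533, 0.1784]), array([0.6169, 0.1793]), array([0.6326, 0.1097])]
plate centre top [ 0.6182 -0.1207] [ 0.4766 -0.0621]
handle top [ 0.5492 -0.0953] [ 0.5495 -0.0967]
```

{"op": "play_rows", "data": {
  "rows": [
    [15,-40,10,0],
    [20,-56,10,0],
    [20,-56,10,0],
    [20,-56,5,0],
    [20,-56,0,0],
    [20,-56,0,0],
    [20,-56,0,0],
    [20,-56,0,0]
  ],
  "claw": 85,
  "newtons": 60
}}

```text
time_s: 3.15
tcp_pos: [0.4489, 0.1675, 0.2434]
tcp_rot: [[0.905, 0.003, 0.426], [-0.426, 0.005, 0.905], [0.001, -1.0, 0.006]]
contact_force: [1.2, 1.0, 0.2]
width: 0.0853
```

{"op": "play_rows", "data": {
  "rows": [
    [19,-50,0,0.011],
    [19,-50,0,0.011],
    [19,-50,0,0.011],
    [19,-50,0,0.01],
    [15,-40,0,0.01],
    [6,-16,0,0],
    [0,0,0,0],
    [0,0,0,0]
  ]
}}

```text
time_s: 4.15
tcp_pos: [0.5487, -0.102, 0.2457]
tcp_rot: [[0.924, 0.009, 0.383], [-0.383, 0.006, 0.924], [0.006, -1.0, 0.009]]
contact_force: [0.3, -0.1, 0.2]
width: 0.0848
```

```bash
cat >> h.py <<'E'
def wsnap():
    s=arm.observe(); p=vision.snapshot("wrist")
    T=np.eye(4);T[:3,:3]=s["tcp_rot"];T[:3,3]=s["tcp_pos"]
    C=np.linalg.inv(T@np.array(p["T_tool_cam"])); p["R"]=C[:3,:3];p["t"]=C[:3,3]
    return s,p
E
python3 - <<'E'
from h import *
np.set_printoptions(precision=4,suppress=True)
s,p=wsnap(); save(p,"w1",1.5); print(s["tcp_pos"],s["tcp_rot"])
print(proj(p,[[.549,-.096,.135],[.549,-.096,0],[.6182,-.1207,.035],[.4766,-.0621,.035]]))
E
```

```text
[ 0.5487 -0.102   0.2457] [[ 0.9238  0.0089  0.3828]
 [-0.3829  0.0057  0.9238]
 [ 0.006  -0.9999  0.0087]]
[[263.5399 180.6951]
 [261.4411 159.8745]
 [264.0851 211.8556]
 [264.7182 105.8188]]
```

View pics/w1.png

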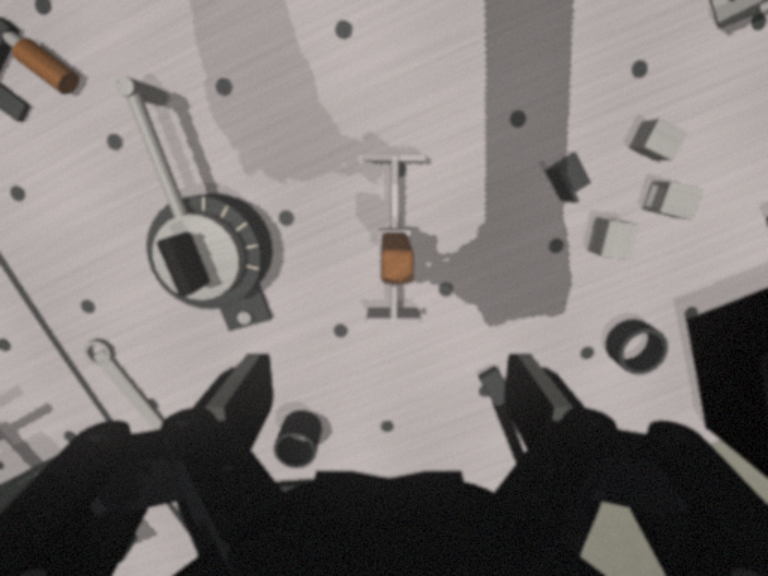

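{"op": "play_rows", "data": {
  "rows": [
    [0,3,-30,0],
    [0,3,-35,0],
    [0,0,-35,0],
    [0,0,-30,0],
    [0,0,-22,0],
    [0,0,-11,0],
    [0,0,0,0],
    [0,0,0,0]
  ]
}}

```text
time_s: 5.2
tcp_pos: [0.5498, -0.0846, 0.0813]
tcp_rot: [[0.93, 0.015, 0.367], [-0.368, 0.011, 0.93], [0.01, -1.0, 0.016]]
contact_force: [0.1, 0.3, 0.3]
width: 0.085
```

{"op": "play_rows", "data": {
  "rows": [
    [0,0,0,0],
    [0,0,0,0],
    [0,0,0,0],
    [0,0,0,0],
    [0,0,0,0],
    [0,0,0,0],
    [0,0,0,0],
    [0,0,0,0]
  ],
  "claw": 15,
  "newtons": 60
}}

```text
time_s: 6.2
tcp_pos: [0.5511, -0.085, 0.0833]
tcp_rot: [[0.93, 0.019, 0.368], [-0.368, 0.011, 0.93], [0.014, -1.0, 0.017]]
contact_force: [-0.9, -0.4, -0.6]
width: 0.0234
```

Run:
```python
from h import *
np.set_printoptions(precision=4,suppress=True)
s,p=wsnap(); save(p,"w2",1.2); print(s["tcp_pos"],s["tcp_rot"],s["width"],s["contact_force"])
```

```text
[ 0.5511 -0.085   0.0833] [[ 0.9297  0.0191  0.3678]
 [-0.368   0.0107  0.9298]
 [ 0.0139 -0.9998  0.017 ]] 0.023386131658678838 [-0.8828 -0.364  -0.5852]
```

View pics/w2.png

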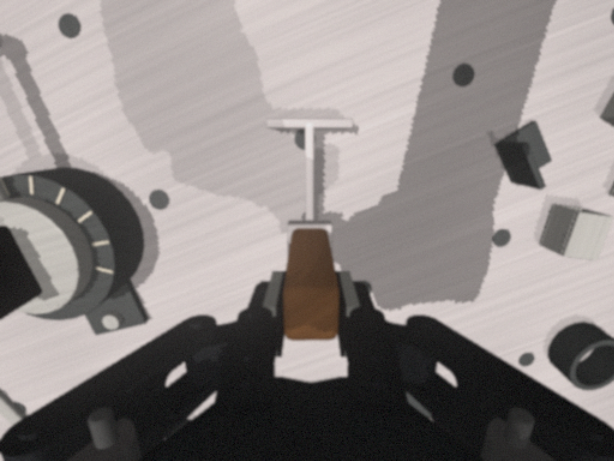

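{"op": "play_rows", "data": {
  "rows": [
    [8,0,0,0.07],
    [12,0,0,0.09],
    [12,0,0,0.09],
    [12,0,0,0.09],
    [10,0,0,0.08],
    [6,0,0,0.04],
    [0,0,0,0],
    [0,0,0,0]
  ]
}}

```text
time_s: 7.25
tcp_pos: [0.6083, -0.0883, 0.0836]
tcp_rot: [[0.996, 0.005, -0.093], [0.093, 0.014, 0.996], [0.007, -1.0, 0.014]]
contact_force: [-0.6, -0.2, 1.4]
width: 0.0226
```

Run:
```python
from h import *
np.set_printoptions(precision=4,suppress=True)
s,p=wsnap(); save(p,"w3",1.5); print(s["tcp_pos"],s["tcp_rot"],s["width"],s["contact_force"])
q=vision.snapshot("top")
f=cv2.cvtColor(q["frame"],cv2.COLOR_RGB2BGR)[115:215,90:290]
cv2.imwrite("pics/crop3.png",cv2.resize(f,None,fx=4,fy=4,interpolation=cv2.INTER_CUBIC))
```

```text
[ 0.6083 -0.0883  0.0836] [[ 0.9957  0.0054 -0.0927]
 [ 0.0926  0.0141  0.9956]
 [ 0.0067 -0.9999  0.0136]] 0.02257626612911015 [-0.5931 -0.2245  1.3731]
```

View pics/w3.png

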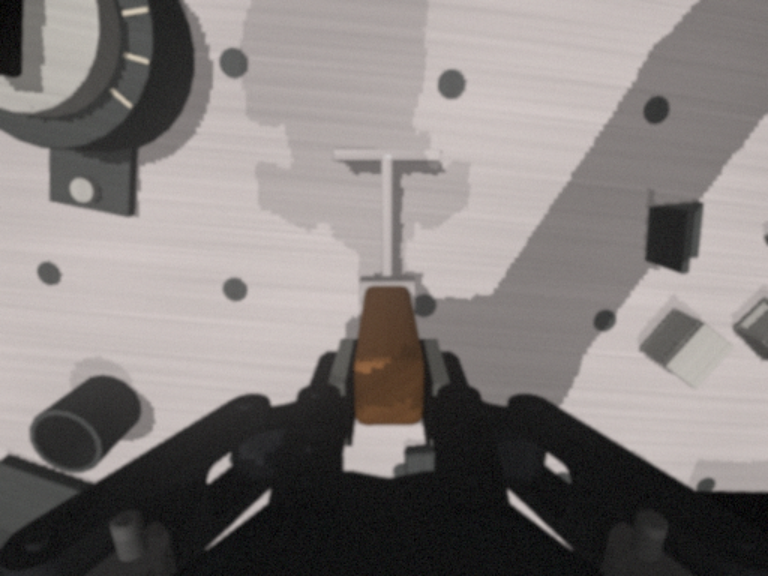

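View pics/crop3.png

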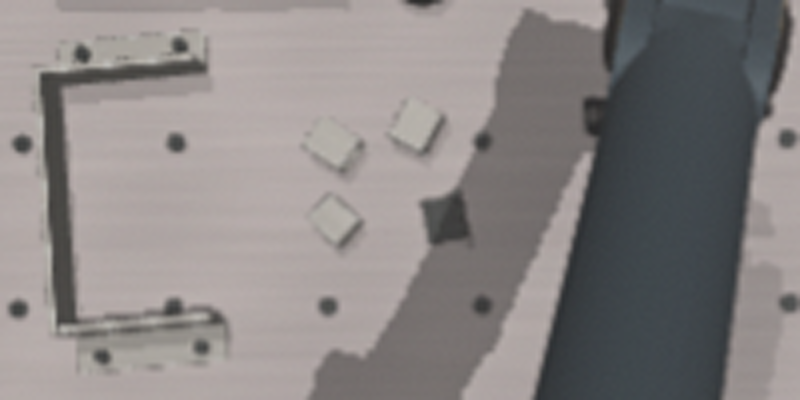

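Run:
```python
from h import *
np.set_printoptions(precision=4,suppress=True)
s,p=wsnap()
a=at(p,(388/1.5,157/1.5),.036); 
print("plate",a, "pred centre",a[:2]+.081*np.array([.9957,.0926]))
for n in [(334,155),(441,158)]: print(at(p,(n[0]/1.5,n[1]/1.5),.036))
b=at(p,(674/1.5,235/1.5),.0); print("D approx low",b)
m=np.array([.581,.269]);e=np.array([.9966,.083]);
print("lat of tcp",(s["tcp_pos"][:2]-m)@e)
```

```text
plate [ 0.5305 -0.0956  0.036 ] pred centre [ 0.6112 -0.0881]
[ 0.5321 -0.1232  0.036 ]
[ 0.5284 -0.0684  0.036 ]
D approx low [0.5581 0.0945 0.    ]
lat of tcp -0.0024673748350765375
```

{"op": "play_rows", "data": {
  "rows": [
    [-1,15,0,0],
    [-2,25,0,0],
    [-2,25,0,0],
    [-2,25,0,0],
    [-2,20,0,0],
    [-1,15,0,0],
    [-1,12,0,0],
    [-1,12,0,0]
  ]
}}

```text
time_s: 8.4
tcp_pos: [0.5942, 0.0674, 0.0835]
tcp_rot: [[0.996, 0.006, -0.09], [0.09, 0.012, 0.996], [0.007, -1.0, 0.011]]
contact_force: [-0.5, -1.4, -0.1]
width: 0.023
```

{"op": "play_rows", "data": {
  "rows": [
    [-1,12,0,0],
    [-1,12,0,0],
    [-1,12,0,0],
    [-1,12,0,0],
    [-1,12,0,0],
    [-1,12,0,0],
    [-1,12,0,0],
    [-1,12,0,0]
  ]
}}

```text
time_s: 9.4
tcp_pos: [0.5859, 0.1646, 0.0837]
tcp_rot: [[0.996, 0.005, -0.086], [0.086, 0.006, 0.996], [0.006, -1.0, 0.005]]
contact_force: [0.9, -4.5, 1.4]
width: 0.0231
```

Run:
```python
from h import *
np.set_printoptions(precision=4,suppress=True)
s,p=wsnap(); save(p,"w4",1.5); print(s["tcp_pos"],s["tcp_rot"],s["width"],s["contact_force"])
q=vision.snapshot("scene")
f=cv2.cvtColor(q["frame"],cv2.COLOR_RGB2BGR)[90:260,225:415]
cv2.imwrite("pics/s4.png",cv2.resize(f,None,fx=3,fy=3,interpolation=cv2.INTER_CUBIC))
m=np.array([.581,.269]);e=np.array([.9966,.083]);
print("lat of tcp",(s["tcp_pos"][:2]-m)@e)
```

```text
[0.5859 0.1646 0.0837] [[ 0.9963  0.0052 -0.0863]
 [ 0.0863  0.0059  0.9963]
 [ 0.0057 -1.      0.0055]] 0.023147413863151216 [ 0.9385 -4.487   1.3975]
lat of tcp -0.0037711621287396437
```

View pics/w4.png

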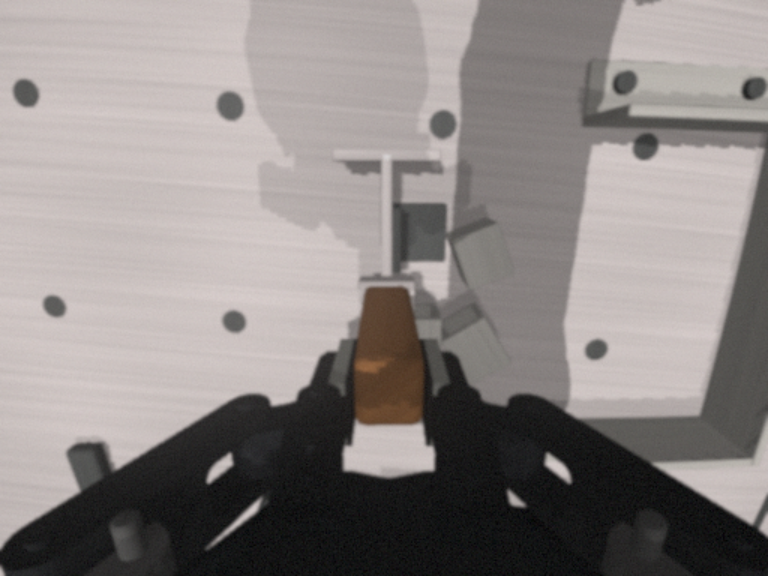

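View pics/s4.png

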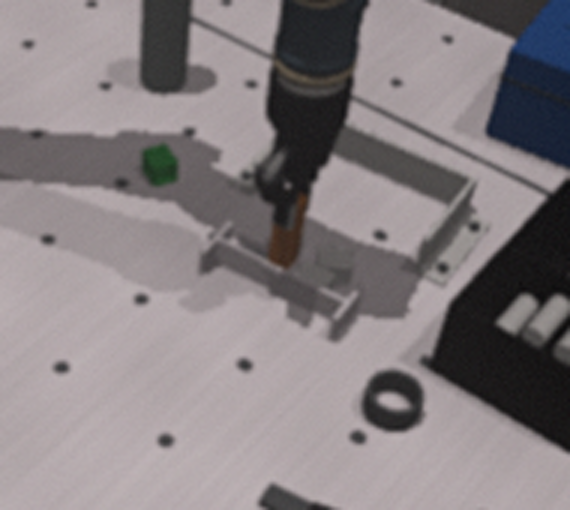

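{"op": "play_rows", "data": {
  "rows": [
    [-1,12,0,0],
    [-1,12,0,0],
    [-1,12,0,0],
    [-1,12,0,0],
    [-1,12,0,0],
    [-1,12,0,0],
    [-1,12,0,0],
    [-1,12,0,0]
  ]
}}

```text
time_s: 10.5
tcp_pos: [0.5774, 0.2638, 0.0838]
tcp_rot: [[0.996, 0.004, -0.085], [0.085, 0.003, 0.996], [0.005, -1.0, 0.003]]
contact_force: [-0.2, -5.9, 1.7]
width: 0.023
```

Run:
```python
from h import *
np.set_printoptions(precision=4,suppress=True)
s,p=wsnap(); save(p,"w5",1.5); print(s["tcp_pos"],s["tcp_rot"],s["width"],s["contact_force"])
```

```text
[0.5774 0.2638 0.0838] [[ 0.9964  0.0045 -0.0848]
 [ 0.0848  0.0033  0.9964]
 [ 0.0047 -1.      0.0029]] 0.023038253581698722 [-0.1715 -5.9461  1.7345]
```

View pics/w5.png

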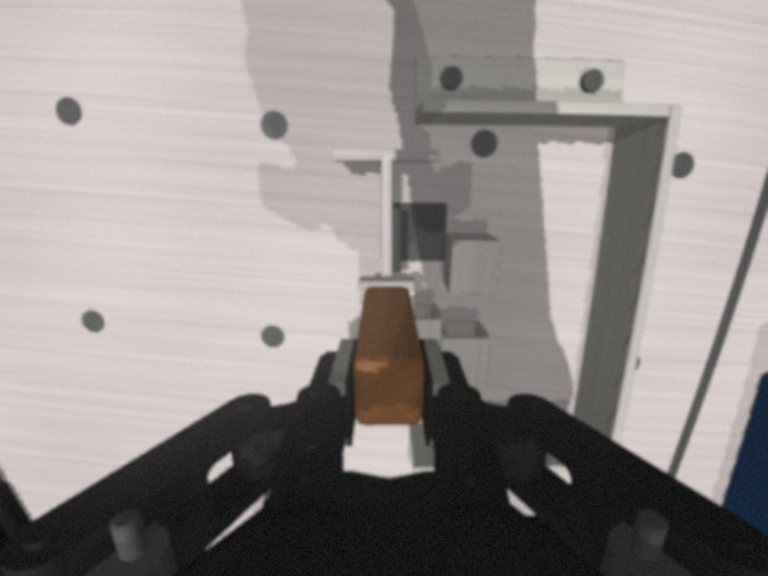

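{"op": "play_rows", "data": {
  "rows": [
    [-1,9,0,0],
    [-1,9,0,0],
    [-1,8,0,0],
    [0,6,0,0],
    [0,2,0,0],
    [0,0,0,0],
    [0,0,0,0],
    [0,0,0,0]
  ]
}}

```text
time_s: 11.55
tcp_pos: [0.5736, 0.301, 0.0838]
tcp_rot: [[0.996, 0.003, -0.086], [0.086, 0.003, 0.996], [0.004, -1.0, 0.003]]
contact_force: [-0.3, -4.3, 2.7]
width: 0.0231
```

Run:
```python
from h import *
np.set_printoptions(precision=4,suppress=True)
s,p=wsnap(); save(p,"w6",1.5); print(s["tcp_pos"],s["tcp_rot"],s["width"],s["contact_force"])
```

```text
[0.5736 0.301  0.0838] [[ 0.9963  0.0034 -0.0858]
 [ 0.0858  0.0029  0.9963]
 [ 0.0037 -1.      0.0026]] 0.02313240791830312 [-0.2677 -4.3442  2.7464]
```

View pics/w6.png

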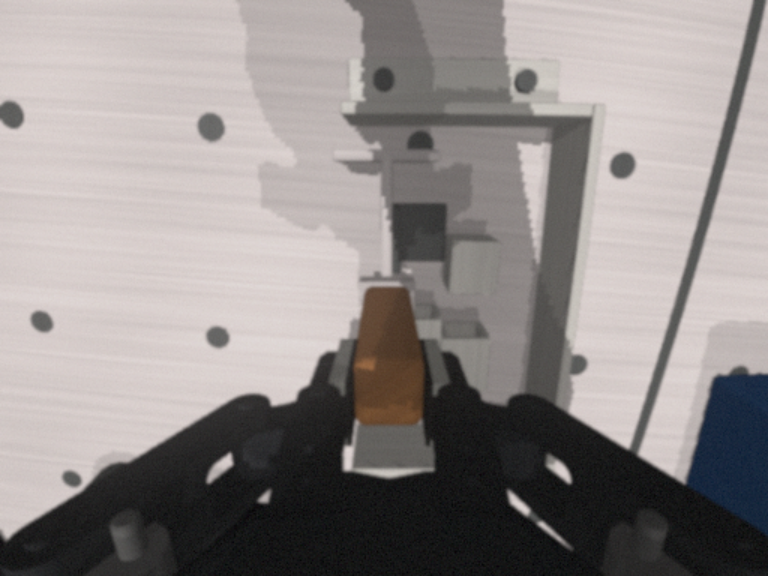

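{"op": "play_rows", "data": {
  "rows": [
    [1,-10,0,0],
    [1,-15,0,0],
    [2,-25,0,0],
    [3,-35,0,0],
    [3,-35,0,0],
    [3,-35,0,0],
    [2,-25,0,0],
    [1,-10,0,0]
  ]
}}

```text
time_s: 12.6
tcp_pos: [0.5858, 0.1169, 0.084]
tcp_rot: [[0.995, 0.003, -0.097], [0.097, 0.022, 0.995], [0.005, -1.0, 0.022]]
contact_force: [0.9, 1.2, -0.9]
width: 0.0231
```

Run:
```python
from h import *
np.set_printoptions(precision=4,suppress=True)
s,p=wsnap(); save(p,"w7",1.5); print(s["tcp_pos"],s["tcp_rot"],s["width"],s["contact_force"])
```

```text
[0.5858 0.1169 0.084 ] [[ 0.9953  0.0029 -0.0973]
 [ 0.0972  0.0223  0.995 ]
 [ 0.0051 -0.9997  0.0219]] 0.023078938515694772 [ 0.8982  1.2098 -0.8523]
```

View pics/w7.png

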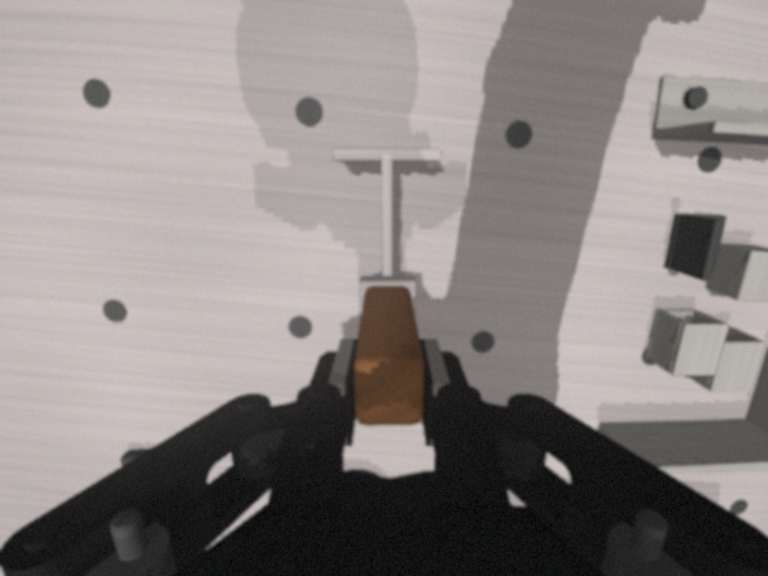

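{"op": "play_rows", "data": {
  "rows": [
    [0,0,0,0],
    [0,0,0,0],
    [0,0,-1,0],
    [0,0,-1,0],
    [0,0,0,0],
    [0,0,0,0],
    [0,0,0,0],
    [0,0,0,0]
  ]
}}

```text
time_s: 13.65
tcp_pos: [0.5856, 0.1168, 0.0837]
tcp_rot: [[0.995, 0.002, -0.099], [0.099, 0.019, 0.995], [0.004, -1.0, 0.018]]
contact_force: [0.1, -2.3, 2.0]
width: 0.0229
```

{"op": "play_rows", "data": {
  "rows": [
    [0,0,0,0],
    [0,0,0,0],
    [0,0,0,0],
    [0,0,0,0],
    [0,0,0,0],
    [0,0,0,0],
    [0,0,0,0],
    [0,0,0,0]
  ],
  "claw": 60
}}

```text
time_s: 14.65
tcp_pos: [0.5847, 0.1196, 0.083]
tcp_rot: [[0.995, 0.0, -0.102], [0.102, 0.021, 0.995], [0.003, -1.0, 0.021]]
contact_force: [-0.4, 0.9, 0.4]
width: 0.0598
```

{"op": "play_rows", "data": {
  "rows": [
    [0,0,8,0],
    [0,0,20,0],
    [0,0,30,0],
    [0,0,30,0],
    [0,0,30,0],
    [0,0,20,0],
    [0,0,0,0],
    [0,0,0,0]
  ]
}}

```text
time_s: 15.65
tcp_pos: [0.5841, 0.1191, 0.228]
tcp_rot: [[0.995, 0.002, -0.101], [0.101, 0.022, 0.995], [0.004, -1.0, 0.022]]
contact_force: [0.0, 0.1, 0.5]
width: 0.0605
```

Run:
```python
from h import *
np.set_printoptions(precision=4,suppress=True)
s,p=wsnap(); save(p,"w8",1.5); print(s["time_s"],s["tcp_pos"],s["tcp_rot"],s["width"],s["contact_force"],s["joint_positions"])
```

```text
15.65 [0.5841 0.1191 0.228 ] [[ 0.9948  0.002  -0.1013]
 [ 0.1013  0.0219  0.9946]
 [ 0.0042 -0.9998  0.0216]] 0.06045049360035297 [0.0439 0.1386 0.4733] [-0.4165  0.3181  0.2004  1.7176 -0.0931  1.1067  1.4877]
```

View pics/w8.png

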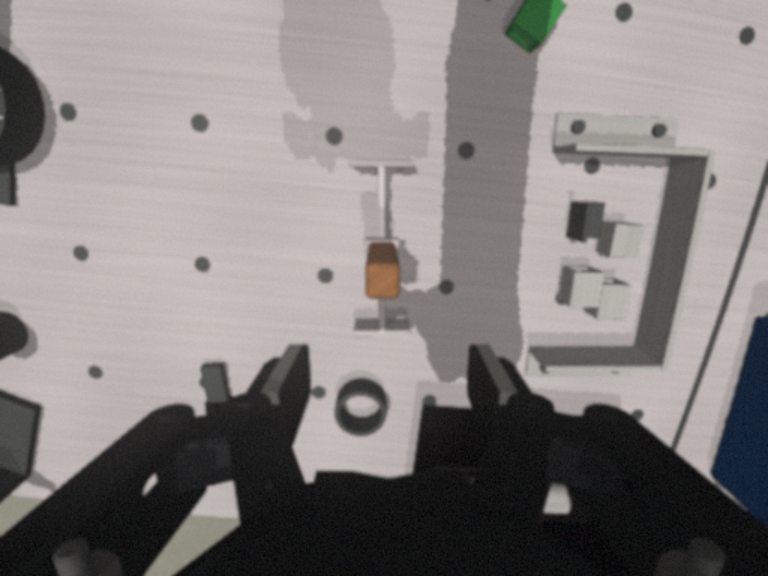

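{"op": "play_rows", "data": {
  "rows": [
    [-8,-30,0,-0.02],
    [-14,-54,0,-0.04],
    [-14,-54,0,-0.04],
    [-14,-54,0,-0.04],
    [-14,-54,0,-0.04],
    [-13,-50,0,0],
    [-10,-38,0,0],
    [-5,-20,0,0]
  ],
  "claw": 60
}}

```text
time_s: 16.7
tcp_pos: [0.4767, -0.2532, 0.2211]
tcp_rot: [[0.995, -0.007, 0.095], [-0.095, 0.02, 0.995], [-0.009, -1.0, 0.019]]
contact_force: [0.8, 0.0, -0.1]
width: 0.0597
```

{"op": "play_rows", "data": {
  "rows": [
    [-3,-15,0,0],
    [0,-5,0,0],
    [0,0,0,0],
    [0,0,0,0],
    [0,0,0,0],
    [0,0,0,0],
    [0,0,0,0],
    [0,0,0,0]
  ]
}}

```text
time_s: 17.7
tcp_pos: [0.4717, -0.2731, 0.2196]
tcp_rot: [[0.995, -0.01, 0.095], [-0.095, 0.022, 0.995], [-0.012, -1.0, 0.021]]
contact_force: [1.3, -0.9, 0.3]
width: 0.0601
```

Run:
```python
from h import *
np.set_printoptions(precision=4,suppress=True)
s,p=wsnap(); save(p,"w9",1.5); print(s["time_s"],s["tcp_pos"],s["tcp_rot"],s["width"],s["contact_force"],s["joint_positions"])
for n,z in (('grip_bar_mid',.083),('rod_pin',.063),('stop_base',0)):
    for r in nets.tip_of(p,n)[:2]: print(n,r["conf"],r["location"],at(p,r["location"],z))
q=vision.snapshot("top"); save(q,"t9",1.5)
```

```text
17.7 [ 0.4717 -0.2731  0.2196] [[ 0.9954 -0.0104  0.0953]
 [-0.095   0.0218  0.9952]
 [-0.0124 -0.9997  0.0207]] 0.06011354374098654 [ 1.2661 -0.9329  0.3413] [ 0.1005  0.2646  0.4366  1.8342 -0.1404  1.0907  2.0668]
grip_bar_mid 0.93 [265.0, 187.4] [ 0.4825 -0.2645  0.083 ]
rod_pin 0.9 [270.2, 56.3] [ 0.3368 -0.2448  0.063 ]
stop_base 0.89 [261.5, 172.7] [ 0.481  -0.2661  0.    ]
```

View pics/w9.png

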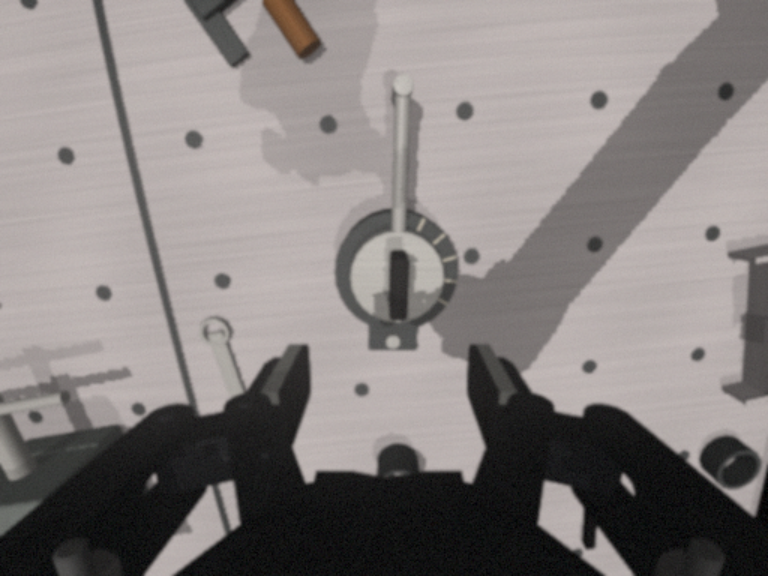

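View pics/t9.png

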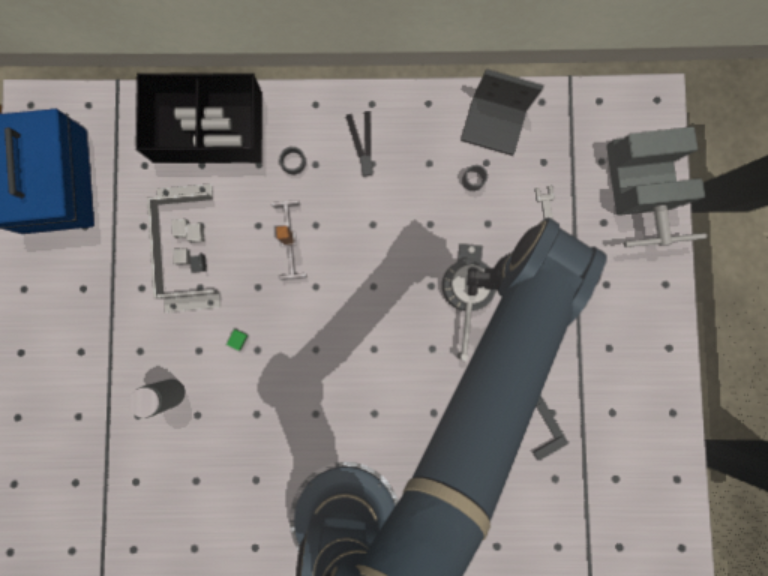

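{"op": "play_rows", "data": {
  "rows": [
    [5,4,-25,-0.02],
    [5,4,-30,-0.01],
    [0,0,-30,0],
    [0,0,-30,0],
    [0,0,-20,0],
    [0,0,-12,0],
    [0,0,-4,0],
    [0,0,0,0]
  ]
}}

```text
time_s: 18.95
tcp_pos: [0.4835, -0.2663, 0.0658]
tcp_rot: [[0.992, -0.005, 0.127], [-0.127, 0.02, 0.992], [-0.007, -1.0, 0.019]]
contact_force: [-0.3, 0.9, -0.5]
width: 0.0601
```

Run:
```python
from h import *
np.set_printoptions(precision=4,suppress=True)
s,p=wsnap(); save(p,"w10",1.5); print(s["time_s"],s["tcp_pos"],s["tcp_rot"],s["width"],s["contact_force"])
print(proj(p,[[.482,-.265,.099],[.339,-.247,.063]])*1.5)
```

```text
18.95 [ 0.4835 -0.2663  0.0658] [[ 0.9919 -0.0048  0.1268]
 [-0.1267  0.02    0.9917]
 [-0.0073 -0.9998  0.0192]] 0.060066241716246645 [-0.3134  0.909  -0.5302]
[[393.6352 364.4886]
 [391.4238 -35.4033]]
```

View pics/w10.png

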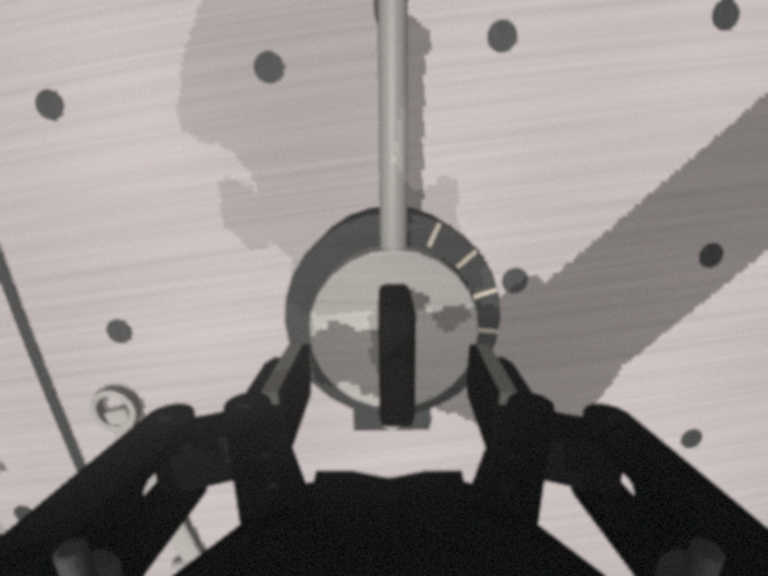

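{"op": "play_rows", "data": {
  "rows": [
    [0,0,0,0],
    [0,0,0,0],
    [0,0,0,0],
    [0,0,0,0],
    [0,0,0,0],
    [0,0,0,0],
    [0,0,0,0],
    [0,0,0,0]
  ],
  "claw": 8,
  "newtons": 80
}}

```text
time_s: 20.0
tcp_pos: [0.4851, -0.2633, 0.0681]
tcp_rot: [[0.992, -0.002, 0.125], [-0.125, 0.024, 0.992], [-0.005, -1.0, 0.024]]
contact_force: [0.7, 1.5, -0.7]
width: 0.0108
```

Run:
```python
from h import *
np.set_printoptions(precision=4,suppress=True)
s,p=wsnap(); save(p,"w11",1.5); print(s["time_s"],s["tcp_pos"],s["tcp_rot"],s["width"],s["contact_force"],s["torque"])
```

```text
20.0 [ 0.4851 -0.2633  0.0681] [[ 0.9922 -0.0022  0.1249]
 [-0.1248  0.0241  0.9919]
 [-0.0052 -0.9997  0.0236]] 0.010758211625492928 [ 0.698   1.5151 -0.7202] [ 0.1186 -0.0851  0.0438]
```

View pics/w11.png

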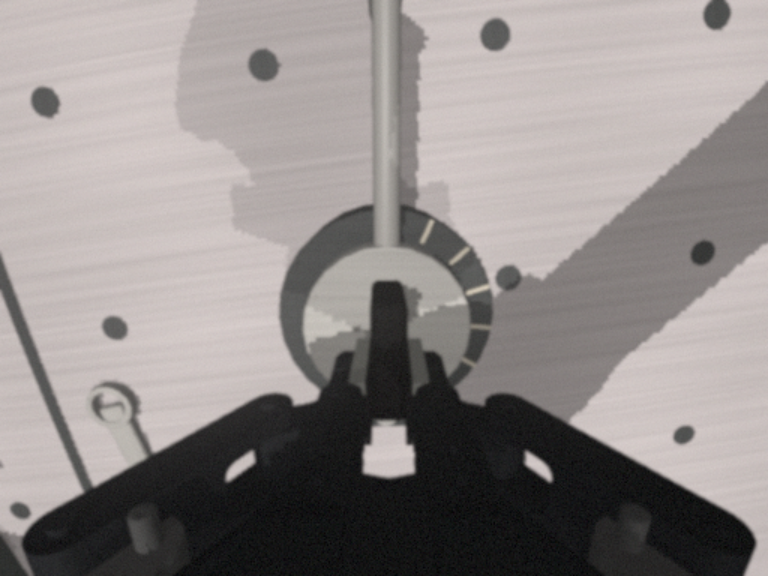

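{"op": "play_rows", "data": {
  "rows": [
    [0,0,0,-0.05],
    [0,0,0,-0.06],
    [0,0,0,-0.06],
    [0,0,0,-0.06],
    [0,0,0,-0.06],
    [0,0,0,-0.06],
    [0,0,0,-0.06],
    [0,0,0,0]
  ]
}}

```text
time_s: 21.05
tcp_pos: [0.4854, -0.2635, 0.0681]
tcp_rot: [[0.854, 0.008, 0.52], [-0.52, 0.022, 0.854], [-0.005, -1.0, 0.023]]
contact_force: [0.8, 0.8, -0.9]
width: 0.011
```

```bash
cat > st.py <<'E'
from h import *
np.set_printoptions(precision=4,suppress=True)
s=arm.observe(); R=np.array(s["tcp_rot"]); a=np.arctan2(R[1,0],R[0,0])
print(s["time_s"],s["tcp_pos"],"yaw",a,"turned",-a-.1254,s["width"],s["contact_force"],s["torque"],R[:,1])
E
python3 st.py
```

```text
21.05 [ 0.4854 -0.2635  0.0681] yaw -0.5468661091089783 turned 0.42146610910897825 0.010977294596940683 [ 0.8103  0.7962 -0.9209] [ 0.081   0.0124 -0.0188] [ 0.0081  0.0225 -0.9997]
```

{"op": "play_rows", "data": {
  "rows": [
    [0,0,0,-0.05],
    [0,0,0,-0.06],
    [0,0,0,-0.06],
    [0,0,0,-0.06],
    [0,0,0,-0.06],
    [0,0,0,-0.06],
    [0,0,0,-0.06],
    [0,0,0,0]
  ]
}}

```text
time_s: 22.05
tcp_pos: [0.4856, -0.2637, 0.0681]
tcp_rot: [[0.574, 0.016, 0.819], [-0.819, 0.017, 0.574], [-0.004, -1.0, 0.023]]
contact_force: [0.1, 0.6, -0.7]
width: 0.011
```

```bash
python3 st.py
python3 - <<'E'
from h import *
s,p=wsnap(); save(p,"w12",1.5)
E
```

```text
22.05 [ 0.4856 -0.2637  0.0681] yaw -0.9593603457545942 turned 0.8339603457545941 0.01102880558771577 [ 0.0599  0.6256 -0.6681] [ 0.0572  0.028  -0.0406] [ 0.0165  0.017  -0.9997]
```

View pics/w12.png

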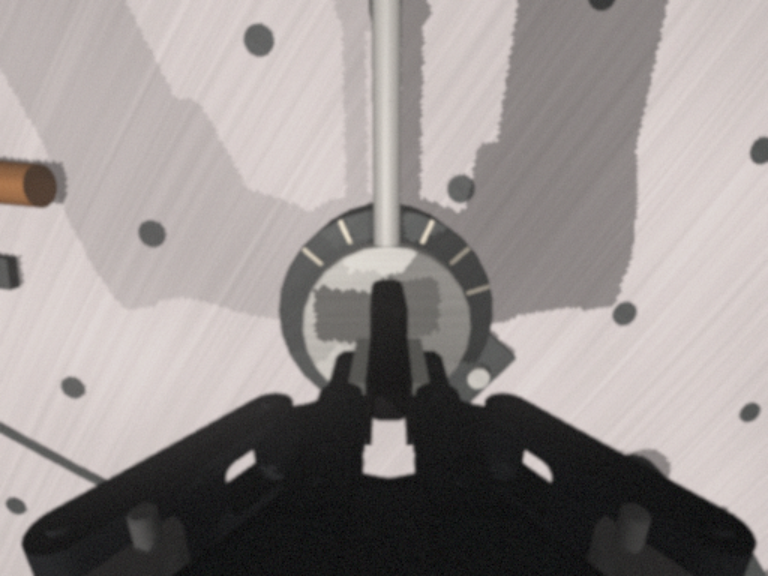

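{"op": "play_rows", "data": {
  "rows": [
    [0,0,0,-0.05],
    [0,0,0,-0.06],
    [0,0,0,-0.06],
    [0,0,0,-0.06],
    [0,0,0,-0.06],
    [0,0,0,-0.06],
    [0,0,0,-0.05],
    [0,0,0,-0.01]
  ]
}}

```text
time_s: 23.1
tcp_pos: [0.4856, -0.2639, 0.0681]
tcp_rot: [[0.2, 0.022, 0.98], [-0.98, 0.009, 0.2], [-0.004, -1.0, 0.024]]
contact_force: [0.0, 0.7, -0.4]
width: 0.0109
```

```bash
python3 st.py
python3 - <<'E'
from h import *
s,p=wsnap(); save(p,"w13",1.5)
p=vision.snapshot("top"); save(p,"t13",1.5)
for r in nets.tip_of(p,'rod_pin')[:2]: print(r["conf"],at(p,r["location"],.063))
E
```

```text
23.1 [ 0.4856 -0.2639  0.0681] yaw -1.3692543088171374 turned 1.2438543088171374 0.010919600356517414 [ 0.0277  0.6777 -0.3915] [ 0.1431 -0.0116  0.0234] [ 0.0222  0.0091 -0.9997]
0.84 [ 0.45638258 -0.12315177  0.063     ]
```

View pics/w13.png

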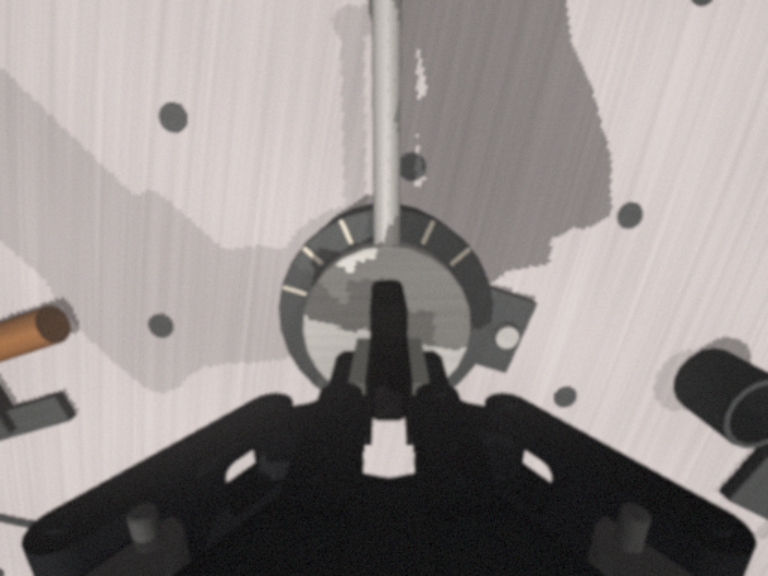

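View pics/t13.png

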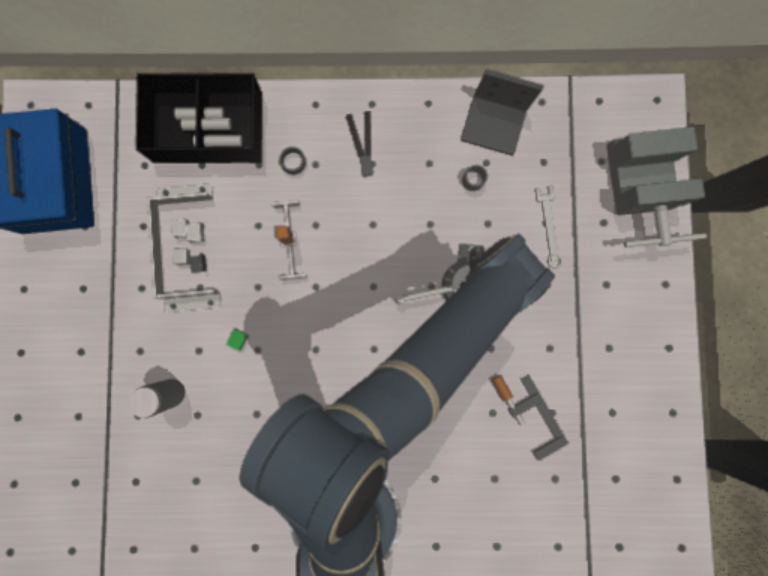

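{"op": "play_rows", "data": {
  "rows": [
    [0,0,0,-0.01],
    [0,0,0,0],
    [0,0,0,0],
    [0,0,0,0],
    [0,0,0,0],
    [0,0,0,0],
    [0,0,0,0],
    [0,0,0,0]
  ]
}}

```text
time_s: 24.25
tcp_pos: [0.4856, -0.2639, 0.0681]
tcp_rot: [[0.191, 0.023, 0.981], [-0.982, 0.009, 0.191], [-0.005, -1.0, 0.024]]
contact_force: [-0.3, 0.9, -1.1]
width: 0.0109
```

```bash
python3 st.py; python3 -c "
from h import *
print(arm.sign_off())"
```

```text
24.25 [ 0.4856 -0.2639  0.0681] yaw -1.3788046012137483 turned 1.2534046012137483 0.01089684257131891 [-0.2834  0.9238 -1.078 ] [ 0.0341 -0.0052 -0.0137] [ 0.0225  0.0091 -0.9997]
the job is handed in; nothing more can be done
None
```

The job is done and handed in at about 24 s of the 64 s allowed.

- **Sweep:** All four offcuts went into the bay in one pass, touched only by the pusher. The last top picture shows them inside the walls.
- **Pusher:** I drew it back out of the bay and left it standing upright on the table in front of it.
- **Rotary stop:** I turned the bar clockwise through three clicks. By the gripper's own turn it stands at 1.253 rad, against 1.257 rad for the third stop. The wrist picture shows three rim lines behind the rod and two ahead.
- **Holding:** The arm is still gripping the bar at 80 N. Contact forces were about 1 N at my last check.

One reading disagreed: the fingers read 10.9 mm on a bar given as 14 mm thick. The bar was visibly held and turned with the gripper, so I took this as pad give or an offset in the reading.

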